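# Vibration reading on a shaft bearing

### The job

Take the vibration reading on this belt drive: pull the black protective cap off the measuring stud on the shaft bearing and put it in the round parts dish, then take the vibration pen out of its holster and set its spring-loaded tip on the dot in the middle of the stud's face, with the pen square to that sloping face. Press lightly, so that the tip is about half pushed in and not against its stop, and finish while still holding the pen steady there. Leave the tools and other things lying on the deck where they are.

Things in the scene. Friction and masses are not known exactly. Their poses are not given: they have to be found in the camera images.
- stud: Steel measuring stud on the crown of one of the two bearings. Origin: centre of its flat round face (24 mm dia), marked with a small dark dot, about 107 mm above the deck; z points square out of the face, leaning 25 degrees from the vertical towards the robot's side; y runs along the shaft. At the start the cap hides it and rests on this face. It stands 24 mm proud of the bearing.
- bearing_m: The grey pillow-block bearing that carries the stud (fixed, 140 x 38 x 72 mm, on the drive's plate; at which of the two bearing places varies). Origin: centre of its underside, 12 mm above the deck; y along the shaft. The other bearing looks alike but has a short bare hexagonal plug in place of the capped stud.
- cap_mid (a point): Centre (half-way up, on the axis) of the loose black ribbed plastic cap, 32 mm dia, 28 mm high, 22 g; z along its axis, open to closed end. Lower 15 mm: a 26 mm bore slipped over the stud with 1 mm play; upper 13 mm solid. Not fastened: it comes off with a straight pull of 20 mm along the stud's z. Its open end sits 9 mm clear of the bearing.
- dish: Round aluminium magnetic parts dish stuck to the deck, 150 mm dia at the rim, 124 mm at the foot, 24 mm high, wall 2.5 mm, floor 4 mm thick. Origin: centre of its underside. Two steel nuts (18 mm over flats, 10 mm high) lie about 40 mm from its centre on its +x side; the -x half is empty.
- pen_grip (a point): Grip point of the vibration pen, on its axis, 35 mm below its top, 125 mm above its point. z from point to top, x through the thickness, y across the width. Grey body 18 mm (x) by 30 mm (y) from 45 to 160 mm above the point; steel nose and thin ball-ended tip below. Rubber collar at 85 to 91 mm rests on the holster's rim. 130 g. At the start upright, point down.
- pen_point (a point): The lowest point of the pen's ball tip; it moves up with the tip when this is pressed in.
- pen_tip (a joint): How far the pen's spring-loaded tip is pushed in, 0 (free) to 0.008 m (stop). Spring: about 1.4 N to start, 4.2 N at 0.004 m, 7 N at the stop.
- holster: Fixed black upright socket for the pen: base 85 x 85 x 12 mm, tube 30 x 42 mm outside, rim 100 mm above the deck. Origin: centre of the underside. The pen hangs in it by its collar with 1 mm play, its x and y along the holster's, its point 15 mm above the deck; draw it straight up at least 90 mm before going sideways.
- drive: Fixed belt drive on an aluminium plate 270 x 310 x 12 mm; origin: centre of the plate's underside. The shaft runs along y at x = -60 mm, 48.5 mm up, bearings at y = -73 and +73 mm; the motor lies behind it, up to 116 mm high; a white belt guard, 85 mm high, stands at y = 117 to 153 mm.
- wrench: Loose spanner, 140 mm, lying on the deck in front of the drive; to be left alone.
- screwdriver: Loose screwdriver, 120 mm, lying on the deck in front of the drive; to be left alone.
- oil: Small oil bottle, 44 mm dia, 95 mm high, standing on the deck; to be left alone.
- clamp: Aluminium U-shaped clamp block, 74 x 50 x 34 mm, on the deck; to be left alone.
- knob: Black knob, 30 mm dia, 32 mm high, standing on the deck in front; to be left alone.
Things that resemble listed ones, but are neither listed nor needed, are in the scene too. Several things have the shape of the dish; the one meant has the colours described above. Leave any blue look-alike of the part that bears cap_mid alone.

How it is judged:
By the outcome, as a careful person would: the job done as asked, in the order asked, and still so for the second after the job is handed in, while the arm keeps its last pose, push and grip.
It also fails if it takes over 48 s, if anything falls off the work surface, if the arm or the gripper's body presses on something with over 40 N, if the wrist force passes 120 N, or if a joint passes its speed limit or range.

### The arm

A 6-joint arm with a two-finger parallel gripper is mounted at the origin on the work surface. World frame = base frame: x ahead of the robot, y to its left, z up, the work surface at z = 0. Lengths are in mm, angles in rad, forces in N, time in s.
With the tool pointing down it reaches from about 350 to 775 mm from the base axis. Payload 7.3 kg.
Tool frame: the origin (TCP) lies at the centre of the arm's flange, where the gripper is bolted on; the fingertips stand 178 mm ahead of it and the grasp point (between the pads) lies 159 mm ahead of it; z points along the fingers, y is the direction in which the jaws open and shut (so a half turn about z gives the same grasp; the last joint's range is limited). The gripper opens to 92 mm and grips with 3 to 60 N. Pads are 19 mm wide; open, the fingers measure 130 mm over their backs; the gripper's body (75 mm by 190 mm) begins 47 mm behind the grasp point.
Start: joints at [-1.384, 0.342, 1.524, -0, 1.275, -0.146], TCP at [171.532, -496.19, 404.741] pointing down, gripper open.
Joint ranges: [-2.53, 2.53], [-0.77, 2.02], [0.04, 2.7], [-1, 4.14], [0.28, 2.66], [-3.11, 3.11]. Speed limits (rad/s): [2.57, 2.57, 3.14, 3.14, 3.14, 3.14].

### API

Orientations are given as [roll, pitch, yaw] about the fixed x, y, z axes, in that order (R = Rz(yaw) Ry(pitch) Rx(roll)).
In Python, from plant import get_obs, capture, close_job gives the robot as it stands. The module is installed in compiled form; this text tells all that it offers.
- The arm moves only by the shell command python3 -m pendant 'ROWS'. ROWS is JSON, a list of rows, each a list of 3 entries, a list of its own where there are three numbers: the shift along the tool's x, y, z in m, then the turn, a rotation vector about the tool's x, y, z in rad, then the finger opening in m, from 0 to 0.0918. In form: [[[tx, ty, tz], [wx, wy, wz], fingers], ...]. A call has 1 to 10 rows; each row is the pose to reach, as a shift and turn from the pose commanded when the call began, along the tool's axes at that moment; what a row does not reach only later rows make up. A row lasts 1/12 s, in which the tool goes at most 41.7 mm and 7.16 degrees, less where a joint would pass 70% of its speed; a pose out of reach is approached as far as the arm can. A call with a gripper value outside its range is refused whole. The fingers move at their own pace and stop on an object; the grip force is fixed at half the most. Time passes only in rows, so rows that repeat a pose let the fingers close. It gives the time, the measured TCP pose, the force and the opening at its end, in the units of the state.
- get_obs(): the state, without advancing time (a new reading comes with each control period).
- capture(name): name is "scene" or "top" or "wrist"; returns a dict with "color" (400x640x3 uint8, red, green, blue), "mtx" (3x3 intrinsics, pixels), "rvec" (rotation vector, rad) and "tvec" (3), from world to camera coordinates, as OpenCV has them. Camera axes: x right, y down, z forward; pixel columns grow to the right and rows downward; lengths in mm; the calibration is good to about 2 mm. A picture is of the moment at which its call begins. There is no depth.
- close_job(): hands the job in, once; it reports no verdict.
The state is a dict: "time": time; "joint_positions": joint angles; "dq": joint speeds; "tau": joint torques, N m; "tool_pos": TCP position; "tcp_rot": TCP orientation; "contact_force": force on the tool from outside, world axes, zero at the start; "moment": the same for the moment, N m; "grip_width": finger opening in mm.
Only numpy, scipy, OpenCV 4.12 (cv2) and the standard library are available. Lean on these libraries where they do the work, as an engineer would, in place of code of your own. Each camera call takes 0.05 s, during which the arm holds its last target. There are 200 camera calls.

## Working session

There is one attempt and no reset: what is moved stays moved. The work goes in short steps, Python scripts to look and compute and a shell command to move; the robot and the scene stay as the last step left them, time stands still between calls to the robot, and variables do not carry over. Pictures are saved under pics/ and viewed, about 8 in all and at most 12, crops included, and the job is handed in when it is done.

```bash
mkdir -p pics; cat > h.py <<'E'
import numpy as np, cv2, json
from plant import get_obs, capture
from scipy.spatial.transform import Rotation as Ro
def cam(n):
    c=capture(n); c['R']=cv2.Rodrigues(np.array(c['rvec'],float))[0]; c['t']=np.array(c['tvec'],float).ravel(); c['K']=np.array(c['mtx'],float); return c
def save(c,f): cv2.imwrite(f,c['color'][:,:,::-1])
def ray(c,u,v):
    d=c['R'].T@np.linalg.inv(c['K'])@np.array([u,v,1.]); return -c['R'].T@c['t'], d/np.linalg.norm(d)
def plane(c,u,v,z):
    o,d=ray(c,u,v); return o+d*(z-o[2])/d[2]
def tri(*rs):
    A=0;b=0
    for o,d in rs:
        P=np.eye(3)-np.outer(d,d); A=A+P; b=b+P@o
    x=np.linalg.solve(A,b); return x,[float(np.linalg.norm((np.eye(3)-np.outer(d,d))@(x-o))) for o,d in rs]
def proj(c,p):
    q=c['K']@(c['R']@np.array(p,float)+c['t']); return q[:2]/q[2]
E
python3 - <<'E'
from h import *
import pickle
for n in ['scene','top','wrist']:
    c=cam(n); save(c,f'pics/{n}0.png'); pickle.dump(c,open(f'{n}0.pkl','wb')); print(n,ray(c,320,200))
print(get_obs())
E
```

```text
scene (array([ 935.47870259, -746.51162921,  978.51819029]), array([-0.35400606,  0.6333251 , -0.68817078]))
top (array([ 338.45467471,   43.33140355, 1192.35925678]), array([ 0.15229682,  0.02259104, -0.98807658]))
wrist (array([ 246.12461447, -470.56273851,  383.36638932]), array([-0.26480262, -0.07507272, -0.96137592]))
{'time': 0.15, 'joint_positions': array([-1.38401675e+00,  3.42568246e-01,  1.52474964e+00, -5.43665436e-06,
        1.27538045e+00, -1.45978280e-01]), 'dq': array([-0.00069265, -0.00089952, -0.00393134, -0.00048802,  0.00112674,
       -0.00122158]), 'tau': array([ 8.15633448e-04, -4.31469977e+01, -2.44354534e+01,  7.17392215e-02,
        5.38496068e-02, -8.78628975e-05]), 'tool_pos': array([ 171.50733624, -496.10851999,  404.21834416]), 'tcp_rot': array([-3.14049797e+00, -1.55688915e-04,  3.32759361e-01]), 'contact_force': array([-0.45504135, -0.47877053, -0.26486001]), 'moment': array([ 0.05225253, -0.00833647, -0.04865127]), 'grip_width': 91.90108424115046}
```

View pics/scene0.png

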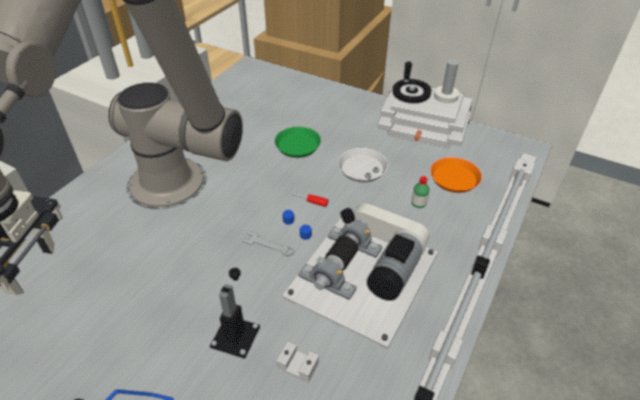

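View pics/top0.png

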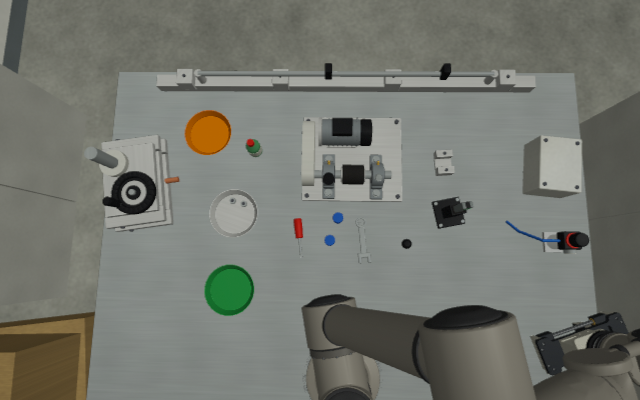

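The scene view shows the black cap on the far bearing at about (348,214), the pen in its holster at (228,300) and the aluminium dish at (363,166). In the top view they're at cap (328,178), holster (450,211) and dish (233,213), with the nuts on the dish's far (+x) side. Next I'll zoom in for exact pixels.

```bash
python3 - <<'E'
from h import *
import pickle
S=pickle.load(open('scene0.pkl','rb'));T=pickle.load(open('top0.pkl','rb'))
def crop(c,u,v,w=40,h=30,s=10): return cv2.resize(c['color'][v-h:v+h,u-w:u+w,::-1],None,fx=s*1.0,fy=s*1.0,interpolation=cv2.INTER_CUBIC)
a=np.vstack([np.hstack([crop(S,345,225,s=5),crop(T,345,178,s=5)]),np.hstack([crop(S,232,310,40,50,s=5)[:300],crop(T,450,210,s=5)])])
cv2.imwrite('pics/z.png',a)
cap,r=tri(ray(S,348,214),ray(T,328,178));print('cap',cap,r)
for n,uv in dict(plateTL=(302,118),TR=(403,117),BR=(403,201),BL=(302,201)).items(): print(n,plane(T,*uv,12))
print('dish rim',plane(T,233,213,24)); print('holster',plane(T,450,213,12))
g=T['color'].astype(int)
E
```

```text
cap [570.52032481  46.39529303 106.25829898] [0.6793347231601436, 0.6793347231601066]
plateTL [785.47911143 131.32416743  12.        ]
TR [ 790.48886507 -190.83654845   12.        ]
BR [ 519.68309479 -185.21992051   12.        ]
BL [516.73460806 125.96454319  12.        ]
dish rim [475.82330239 335.54476912  24.        ]
holster [ 483.94141685 -327.51284135   12.        ]
```

View pics/z.png

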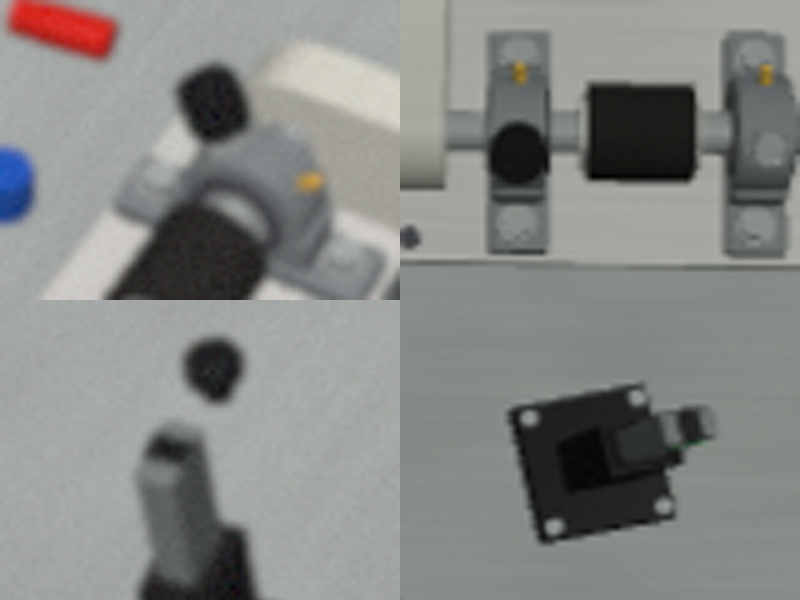

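In the zoom the cap centre is at scene (347.6,215.6) and top (328.6,178.6). The holster is turned by about 12°, and the pen top is around (538,212) in the top view.

```bash
cat >> h.py <<'E'
def N(v): v=np.array(v,float); return v/np.linalg.norm(v)
def go(gp,z,y,off=159.):
    "print shift (m) and turn (rad) that bring grasp point to gp with tool z,y given"
    o=get_obs(); R0=Ro.from_euler('xyz',o['tcp_rot']); p0=np.array(o['tool_pos'])
    z=N(z); y=N(np.array(y)-z*np.dot(y,z)); R1=Ro.from_matrix(np.c_[np.cross(y,z),y,z])
    p1=np.array(gp)-off*z
    s=R0.inv().apply(p1-p0)/1000; w=(R0.inv()*R1).as_rotvec()
    print('tcp',p1.round(1),'shift',s.round(4),'turn',w.round(4),'rows>=',max(np.linalg.norm(s)/.0417,np.degrees(np.linalg.norm(w))/7.16).round(1),'t',o['time'])
def now(z=159.):
    o=get_obs(); R=Ro.from_euler('xyz',o['tcp_rot']).as_matrix(); return np.array(o['tool_pos'])+z*R[:,2],R,o
nS=np.array([-np.sin(np.radians(25)),0,np.cos(np.radians(25))])
E
python3 - <<'E'
from h import *
import pickle
S=pickle.load(open('scene0.pkl','rb'));T=pickle.load(open('top0.pkl','rb'))
cap,r=tri(ray(S,347.6,215.6),ray(T,328.6,178.6));print('cap',cap,r)
go([400,-150,300],-nS,[0,-1,0])
go(cap+nS*80,-nS,[0,-1,0])
# dish: bright-ring contour
g=T['color'];
print(plane(T,209,213,24),plane(T,257,213,24),plane(T,233,189,24),plane(T,233,237,24))
E
```

```text
cap [570.04052409  44.85980388 101.6932244 ] [1.0315123369090973, 1.0315123369090862]
tcp [ 332.8 -150.   444.1] shift [ 0.2655 -0.2745 -0.0395] turn [-0.0737  0.4323  0.3272] rows>= 9.2 t 0.15
tcp [469.   44.9 318.3] shift [ 0.4579 -0.414   0.0864] turn [-0.0737  0.4323  0.3272] rows>= 14.9 t 0.15
[475.08030747 409.3276253   24.        ] [476.56454337 261.93608581  24.        ] [550.36690377 339.1220424   24.        ] [402.72684136 332.03694266  24.        ]
```

```bash
python3 -m pendant '[[[0.2655,-0.2745,-0.0395],[-0.0737,0.4323,0.3272],0.06],[[0.2655,-0.2745,-0.0395],[-0.0737,0.4323,0.3272],0.06],[[0.2655,-0.2745,-0.0395],[-0.0737,0.4323,0.3272],0.06],[[0.2655,-0.2745,-0.0395],[-0.0737,0.4323,0.3272],0.06],[[0.2655,-0.2745,-0.0395],[-0.0737,0.4323,0.3272],0.06],[[0.2655,-0.2745,-0.0395],[-0.0737,0.4323,0.3272],0.06],[[0.2655,-0.2745,-0.0395],[-0.0737,0.4323,0.3272],0.06],[[0.2655,-0.2745,-0.0395],[-0.0737,0.4323,0.3272],0.06],[[0.2655,-0.2745,-0.0395],[-0.0737,0.4323,0.3272],0.06],[[0.2655,-0.2745,-0.0395],[-0.0737,0.4323,0.3272],0.06]]'; python3 - <<'E'
from h import *
go(np.array([570,45.5,104])+nS*80,-nS,[0,-1,0])
E
```

```text
time: 0.98
tool_pos: [333.6, -145.2, 444.9]
tcp_rot: [3.141, -0.438, 0.006]
contact_force: [0.1, 0.2, -0.6]
grip_width: 60.1
tcp [469.   45.5 320.6] shift [ 0.0709 -0.1899  0.1704] turn [-0.0022 -0.0018  0.0053] rows>= 6.4 t 0.9833
```

```bash
python3 -m pendant '[[[0.0709,-0.192,0.1704],[0,0,0],0.06],[[0.0709,-0.192,0.1704],[0,0,0],0.06],[[0.0709,-0.192,0.1704],[0,0,0],0.06],[[0.0709,-0.192,0.1704],[0,0,0],0.06],[[0.0709,-0.192,0.1704],[0,0,0],0.06],[[0.0709,-0.192,0.1704],[0,0,0],0.06],[[0.0709,-0.192,0.1704],[0,0,0],0.06],[[0.0709,-0.192,0.1704],[0,0,0],0.06],[[0.0709,-0.192,0.1704],[0,0,0],0.06],[[0.0709,-0.192,0.1704],[0,0,0],0.06]]'; python3 - <<'E'
from h import *
import pickle
c=cam('wrist'); save(c,'pics/w1.png'); pickle.dump(c,open('w1.pkl','wb'))
print(now()[0]); print(proj(c,[570,45.5,104]),proj(c,now()[0]), ray(c,320,200))
E
```

```text
time: 1.82
tool_pos: [468.8, 41.4, 319.8]
tcp_rot: [3.14, -0.436, 0.001]
contact_force: [-1.0, -0.2, -0.6]
grip_width: 60.1
[536.12020651  40.75217439 176.15008168]
[318.23184561 219.7358978 ] [324.67574975 272.21010139] (array([548.80601061,  41.16499088, 334.20373304]), array([ 0.15712673,  0.01281366, -0.98749532]))
```

View pics/w1.png

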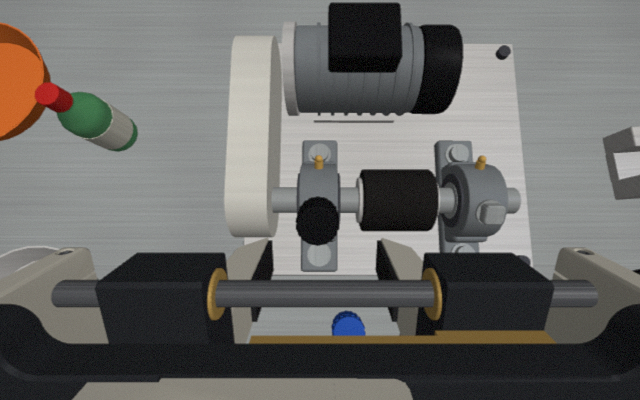

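The wrist view confirms the cap at about (318,220.5), where the prediction was (318,220). The fingers straddle it, and the shaft runs level along row 199.

```bash
python3 - <<'E'
from h import *
import pickle
S,T,W=[pickle.load(open(f+'.pkl','rb')) for f in('scene0','top0','w1')]
print(tri(ray(S,347.6,215.6),ray(T,328.6,178.6),ray(W,318,220.5)))
print(tri(ray(S,347.6,215.6),ray(W,318,220.5)))
print('shaft',plane(W,284,200,60),plane(W,515,200,60),'edge',plane(W,512,45,12),plane(W,531,262,12))
cap=np.array([570,45.5,105.]); 
go(cap+nS*8,-nS,[0,-1,0])
E
```

```text
(array([569.87607986,  45.27328   , 101.32184422]), [0.9967938049123699, 1.1683632471862873, 0.5106861025548838])
(array([570.10058232,  45.97671799, 100.96978945]), [0.4825564297910589, 0.48255642979128466])
shaft [592.4580979   78.15887159  60.        ] [ 592.31833295 -136.51722605   60.        ] edge [ 785.1069302  -180.99802776   12.        ] [ 533.35121047 -178.51782102   12.        ]
tcp [499.4  45.5 256.4] shift [ 0.0007 -0.0046  0.0708] turn [ 0.0017 -0.001  -0.0004] rows>= 1.7 t 1.8667
```

```bash
python3 -m pendant '[[[0.001,-0.0046,0.035],[0,0,0],0.06],[[0.001,-0.0046,0.06],[0,0,0],0.06],[[0.001,-0.0046,0.071],[0,0,0],0.06],[[0.001,-0.0046,0.071],[0,0,0],0.06],[[0.001,-0.0046,0.071],[0,0,0],0.06],[[0.001,-0.0046,0.071],[0,0,0],0.06]]'; python3 - <<'E'
from h import *
print(now()[0]); go(np.array([570,45.5,105.])+nS*8,-nS,[0,-1,0])
E
```

```text
time: 2.37
tool_pos: [500.0, 45.9, 256.9]
tcp_rot: [3.14, -0.438, -0.0]
contact_force: [-0.4, -0.4, -0.2]
grip_width: 59.8
[567.43230696  45.63986483 112.9657723 ]
tcp [499.4  45.5 256.4] shift [-0.0007  0.0004  0.0003] turn [ 0.0015 -0.002  -0.0001] rows>= 0.0 t 2.3667
```

```bash
python3 -m pendant '[[[0,0,0],[0,0,0],0.02],[[0,0,0],[0,0,0],0.02],[[0,0,0],[0,0,0],0.02],[[0,0,0],[0,0,0],0.02],[[0,0,0],[0,0,0],0.02],[[0,0,0],[0,0,0],0.02],[[0,0,0],[0,0,0],0.02],[[0,0,0],[0,0,0],0.02]]'; python3 - <<'E'
from h import *
import pickle
c=cam('wrist'); save(c,'pics/w2.png')
print(now()[0])
E
```

```text
time: 3.03
tool_pos: [500.0, 46.4, 255.9]
tcp_rot: [3.14, -0.437, 0.001]
contact_force: [-3.1, -0.3, 5.8]
grip_width: 31.1
[567.28776745  46.24531577 111.86330812]
```

View pics/w2.png

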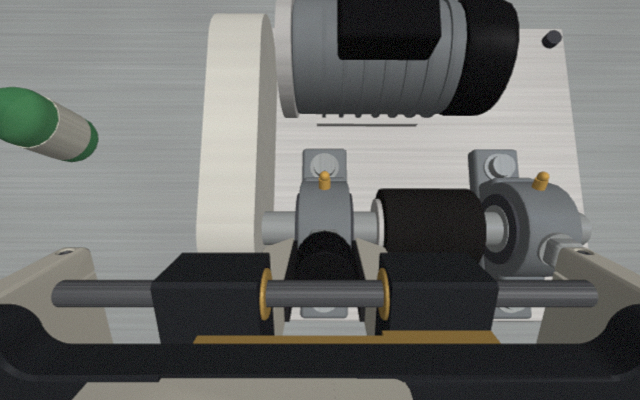

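The cap is gripped at 31.1 mm between the fingers. Now a straight pull along the stud axis.

```bash
python3 -m pendant '[[[0,0,-0.01],[0,0,0],0.02],[[0,0,-0.025],[0,0,0],0.02],[[0,0,-0.05],[0,0,0],0.02],[[0,0,-0.08],[0,0,0],0.02],[[0,0,-0.12],[0,0,0],0.02],[[0,0,-0.12],[0,0,0],0.02]]'; python3 - <<'E'
from h import *
print(now()[0],get_obs()['grip_width'])
go([446,336,110],[0,0,-1],[0,-1,0])
E
```

```text
time: 3.58
tool_pos: [448.4, 46.7, 370.5]
tcp_rot: [3.139, -0.446, 0.001]
contact_force: [0.9, 0.0, 0.4]
grip_width: 31.1
[517.02006333  46.45460531 227.0414604 ] 31.068488305539407
tcp [446. 336. 269.] shift [-0.0456 -0.2895  0.09  ] turn [ 0.0019 -0.4464  0.0009] rows>= 7.4 t 3.5833
```

```bash
python3 -m pendant '[[[-0.0456,-0.2895,0.09],[0,-0.4464,0],0.02],[[-0.0456,-0.2895,0.09],[0,-0.4464,0],0.02],[[-0.0456,-0.2895,0.09],[0,-0.4464,0],0.02],[[-0.0456,-0.2895,0.09],[0,-0.4464,0],0.02],[[-0.0456,-0.2895,0.09],[0,-0.4464,0],0.02],[[-0.0456,-0.2895,0.09],[0,-0.4464,0],0.02],[[-0.0456,-0.2895,0.09],[0,-0.4464,0],0.02],[[-0.0456,-0.2895,0.09],[0,-0.4464,0],0.02],[[-0.0456,-0.2895,0.09],[0,-0.4464,0],0.02],[[-0.0456,-0.2895,0.09],[0,-0.4464,0],0.02]]'; python3 - <<'E'
from h import *
import pickle
W=cam('wrist'); S=cam('scene'); T=cam('top')
for n,c in dict(wrist=W,scene=S,top=T).items(): pickle.dump(c,open(n+'3.pkl','wb'))
def crop(c,u,v,w=40,h=30,s=5): return cv2.resize(c['color'][v-h:v+h,u-w:u+w,::-1],None,fx=s*1.0,fy=s*1.0,interpolation=cv2.INTER_CUBIC)
top=cv2.resize(W['color'][:,:,::-1],(480,300)); 
t2=crop(T,345,178,32,30)
a=np.vstack([np.hstack([top,t2]),np.hstack([crop(S,345,225),crop(T,460,210)])])
cv2.imwrite('pics/z3.png',a); print(now()[0],get_obs()['grip_width'])
print('dish centre px',proj(W,[476,335.5,24])*.75, 'cap',proj(W,now()[0])*.75)
go([446,336,27],[0,0,-1],[0,-1,0])
E
```

```text
time: 4.42
tool_pos: [445.6, 336.0, 262.7]
tcp_rot: [3.139, 0.011, 0.002]
contact_force: [0.5, -1.3, 0.1]
grip_width: 31.4
[444.89343317 334.33754505 104.87318805] 31.073354880958654
dish centre px [242.98459869 134.1346928 ] cap [244.79810951 204.26663499]
tcp [446. 336. 186.] shift [ 0.0004 -0.0016  0.0779] turn [ 0.0012  0.0092 -0.0015] rows>= 1.9 t 4.5667
```

View pics/z3.png

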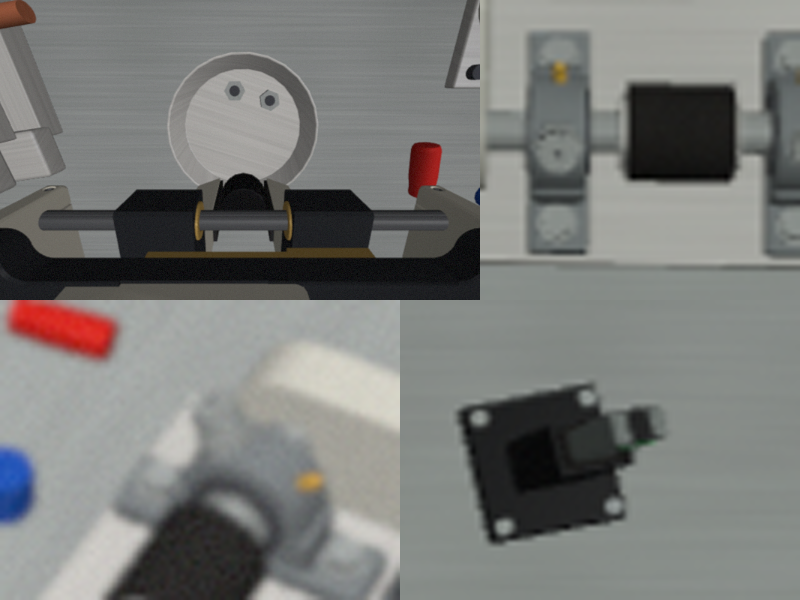

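The wrist view shows the dish with its nuts on the +x side and the cap held over the empty half. In the top view the stud's dot is at about (328.4,179.2). Lowering the cap now.

```bash
python3 -m pendant '[[[0.004,-0.0016,0.035],[0,0.009,0],0.02],[[0.004,-0.0016,0.06],[0,0.009,0],0.02],[[0.004,-0.0016,0.073],[0,0.009,0],0.02],[[0.004,-0.0016,0.076],[0,0.009,0],0.02],[[0.004,-0.0016,0.077],[0,0.009,0],0.02],[[0.004,-0.0016,0.077],[0,0.009,0],0.02]]'; python3 - <<'E'
from h import *
print(now()[0])
E
```

```text
time: 5.07
tool_pos: [449.9, 336.3, 186.9]
tcp_rot: [3.141, 0.0, -0.002]
contact_force: [0.7, -0.5, -0.5]
grip_width: 30.9
[449.83903464 336.13723947  27.9111878 ]
```

```bash
python3 -m pendant '[[[0,0,0.001],[0,0,0],0.02],[[0,0,0.0015],[0,0,0],0.02],[[0,0,0.0015],[0,0,0],0.04],[[0,0,0.0015],[0,0,0],0.055],[[0,0,0.0015],[0,0,0],0.055],[[0,0,-0.02],[0,0,0],0.055],[[0,0,-0.06],[0,0,0],0.055],[[0,0,-0.1],[0,0,0],0.055],[[0,0,-0.14],[0,0,0],0.055],[[0,0,-0.17],[0,0,0],0.055]]'; python3 - <<'E'
from h import *
import pickle
S,T=[pickle.load(open(f+'.pkl','rb')) for f in('scene0','top0')]
# holster: screw heads in zoomed first composite top crop: origin (410,180), scale 5, zoom offset (400,300)
px=[(529,417),(637,398),(664,506),(554,526)]
q=np.array([plane(T,410+(u-400)/5,180+(v-300)/5,12) for u,v in px]); print(q,q.mean(0))
e=q[0]-q[3]; print('edge ang',np.degrees(np.arctan2(e[1],e[0])), 'other',np.degrees(np.arctan2(*(q[1]-q[0])[[1,0]])))
# pen top: scene zoom2 crop origin (192,260); top
print(tri(ray(S,192+172/5,260+(440-300)/5),ray(T,410+(698-400)/5,180+(424-300)/5)))
print(now()[0]); go([500,-200,300],[0,0,-1],[0,-1,0])
E
```

```text
time: 5.9
tool_pos: [449.4, 337.6, 359.6]
tcp_rot: [-3.141, -0.002, 0.0]
contact_force: [0.9, 0.8, 0.2]
grip_width: 54.9
[[ 513.17990967 -285.36304324   12.        ]
 [ 525.61000255 -351.73836277   12.        ]
 [ 459.19896074 -365.23997124   12.        ]
 [ 446.28952327 -298.22047871   12.        ]] [ 486.06959906 -325.14046399   12.        ]
edge ang 10.88048797593286 other -79.39308674340607
(array([ 487.52408263, -323.76860671,  182.48336659]), [3.1894810047881825, 3.1894810047881843])
[449.71367675 337.69004629 200.64758916]
tcp [ 500. -200.  459.] shift [ 0.0508  0.5376 -0.0995] turn [-0.0005 -0.0021  0.    ] rows>= 13.2 t 5.9
```

```bash
python3 -m pendant '[[[0.03,0.6,-0.06],[0,0,0],0.06],[[0.03,0.6,-0.06],[0,0,0],0.06],[[0.03,0.6,-0.06],[0,0,0],0.06],[[0.03,0.6,-0.06],[0,0,0],0.06],[[0.03,0.6,-0.06],[0,0,0],0.06],[[0.03,0.6,-0.06],[0,0,0],0.06],[[0.03,0.6,-0.06],[0,0,0],0.06],[[0.03,0.6,-0.06],[0,0,0],0.06],[[0.03,0.6,-0.06],[0,0,0],0.06],[[0.03,0.6,-0.06],[0,0,0],0.06]]'; python3 - <<'E'
from h import *
a=np.radians(10.9); go([455,-325,265],[0,0,-1],[np.sin(a),-np.cos(a),0])
E
```

```text
time: 6.73
tool_pos: [469.6, -78.4, 398.4]
tcp_rot: [3.14, 0.0, -0.0]
contact_force: [2.2, 0.8, 0.9]
grip_width: 60.1
tcp [ 455. -325.  424.] shift [-0.0146  0.2466 -0.0252] turn [ 0.0012  0.0004 -0.1903] rows>= 6.0 t 6.7333
```

```bash
python3 -m pendant '[[[-0.015,0.243,-0.025],[0,0,-0.19],0.06],[[-0.015,0.243,-0.025],[0,0,-0.19],0.06],[[-0.015,0.243,-0.025],[0,0,-0.19],0.06],[[-0.015,0.243,-0.025],[0,0,-0.19],0.06],[[-0.015,0.243,-0.025],[0,0,-0.19],0.06],[[-0.015,0.243,-0.025],[0,0,-0.19],0.06],[[-0.015,0.243,-0.025],[0,0,-0.19],0.06],[[-0.015,0.243,-0.025],[0,0,-0.19],0.06],[[-0.015,0.243,-0.025],[0,0,-0.19],0.06],[[-0.015,0.243,-0.025],[0,0,-0.19],0.06]]'; python3 - <<'E'
from h import *
import pickle
c=cam('wrist'); S=cam('scene'); T=cam('top'); pickle.dump(c,open('w4.pkl','wb')); print(now()[0])
def crop(c,u,v,w=40,h=30,s=5): return cv2.resize(c['color'][v-h:v+h,u-w:u+w,::-1],None,fx=s*1.0,fy=s*1.0,interpolation=cv2.INTER_CUBIC)
x,y=[int(v) for v in proj(c,[486,-325,140])]; y=max(y,100); print(x,y)
def lab(i): return i
a=crop(c,x,y,100,100,4)[:, :]
x0=x-100;y0=y-100;print('origin',x0,y0)
# stack: wrist crop 800x? limited to 600 rows: use 3x
a=crop(c,x,y,100,100,3)
b=np.vstack([crop(T,*[int(v) for v in proj(T,[446,336,10])],20,30,5),crop(S,*[int(v) for v in proj(S,[446,336,10])],20,30,5)])
cv2.imwrite('pics/z4.png',np.hstack([a,b]))
E
```

```text
time: 7.57
tool_pos: [455.3, -318.3, 423.2]
tcp_rot: [3.141, 0.001, 0.191]
contact_force: [-0.0, 0.2, -0.0]
grip_width: 60.3
[ 455.36743234 -318.33075447  264.51327355]
337 172
origin 237 72
```

View pics/z4.png

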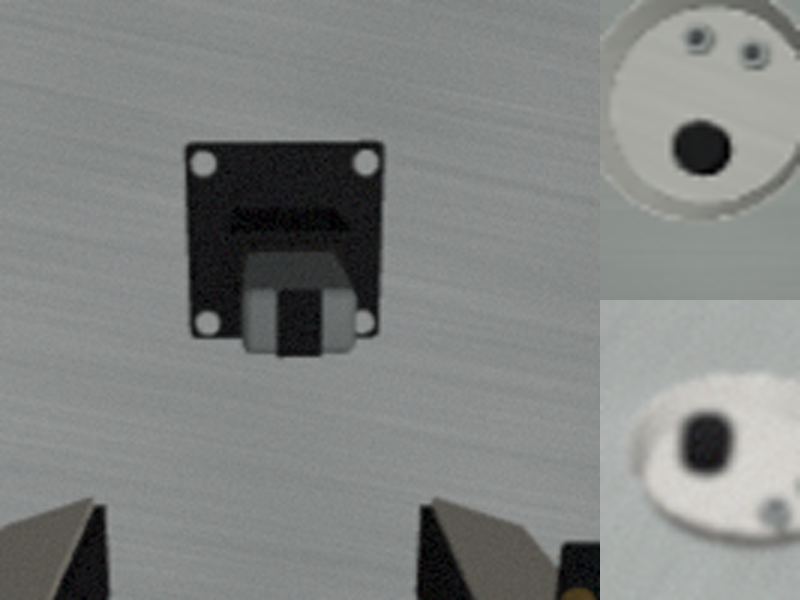

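The cap stands in the -x half of the dish. The pen's top face is at about (337,179.3) in the wrist image, with its 30 mm width along the jaw direction and its thickness along tool x.

```bash
python3 - <<'E'
from h import *
import pickle
S,T,W=[pickle.load(open(f+'.pkl','rb')) for f in('scene0','top0','w4')]
rs=[ray(S,226.4,288.6),ray(T,468,205),ray(W,337,179.3)]
print(tri(*rs)); print(tri(rs[0],rs[2])); print(tri(rs[1],rs[2]))
print('at175',plane(W,337,179.3,175)); 
q=np.array([plane(W,237+u/3,72+v/3,12) for u,v in[(203,164),(366,163),(365,322),(208,323)]]);print(q,q.mean(0))
l=plane(W,237+246/3,179,175);r=plane(W,237+354/3,179,175);print('width',np.linalg.norm(l-r))
a=np.radians(10.9); P=plane(W,337,179.3,175); 
go([P[0],P[1],230],[0,0,-1],[np.sin(a),-np.cos(a),0]); go([P[0],P[1],140],[0,0,-1],[np.sin(a),-np.cos(a),0])
E
```

```text
(array([ 487.03200086, -322.06562912,  177.93191666]), [2.0145353208950145, 2.2341078665661183, 0.4627045204505497])
(array([ 488.4553993 , -321.72162652,  179.19568582]), [0.8299250629463296, 0.8299250629463154])
(array([ 486.20402065, -323.33774998,  175.28971291]), [1.1116287288149218, 1.1116287288149844])
at175 [ 486.87092876 -322.49285623  175.        ]
[[ 512.65483949 -282.26423614   12.        ]
 [ 526.06432216 -349.64069109   12.        ]
 [ 459.37747772 -364.4114148    12.        ]
 [ 445.74220022 -296.10766909   12.        ]] [ 485.9597099  -323.10600278   12.        ]
width 27.8899078040836
tcp [ 486.9 -322.5  389. ] shift [0.03   0.0102 0.0345] turn [0.001  0.001  0.0016] rows>= 1.1 t 7.7167
tcp [ 486.9 -322.5  299. ] shift [0.0301 0.0101 0.1245] turn [0.001  0.001  0.0016] rows>= 3.1 t 7.7167
```

Wrist and top camera agree: pen axis at about (486.5,-323), top at 175 mm (the text also gives 175). Descending on it.

```bash
python3 -m pendant '[[[0.0296,0.0106,0.01],[0,0,0],0.06],[[0.0296,0.0106,0.03],[0,0,0],0.06],[[0.0296,0.0106,0.06],[0,0,0],0.06],[[0.0296,0.0106,0.09],[0,0,0],0.06],[[0.0296,0.0106,0.115],[0,0,0],0.06],[[0.0296,0.0106,0.1245],[0,0,0],0.06],[[0.0296,0.0106,0.1245],[0,0,0],0.06],[[0.0296,0.0106,0.1245],[0,0,0],0.06]]'; python3 - <<'E'
from h import *
print(now()[0])
E
```

```text
time: 8.38
tool_pos: [486.6, -324.2, 299.6]
tcp_rot: [3.14, 0.001, 0.191]
contact_force: [1.0, 0.7, 0.3]
grip_width: 60.0
[ 486.51606084 -324.46225681  140.63110098]
```

```bash
python3 -m pendant '[[[0,-0.0012,0],[0,0,0],0.04],[[0,-0.0012,0],[0,0,0],0.015],[[0,-0.0012,0],[0,0,0],0.015],[[0,-0.0012,0],[0,0,0],0.015],[[0,-0.0012,0],[0,0,0],0.015],[[0,-0.0012,0],[0,0,0],0.015],[[0,-0.0012,0],[0,0,0],0.015]]'; python3 - <<'E'
from h import *
print(now()[0])
E
```

```text
time: 8.97
tool_pos: [485.9, -323.1, 299.4]
tcp_rot: [3.14, 0.001, 0.19]
contact_force: [-1.9, 2.0, 4.7]
grip_width: 30.3
[ 485.86808056 -323.2888981   140.3575579 ]
```

```bash
python3 -m pendant '[[[0,-0.001,-0.01],[0,0,0],0.015],[[0,-0.001,-0.03],[0,0,0],0.015],[[0,-0.001,-0.06],[0,0,0],0.015],[[0,-0.001,-0.09],[0,0,0],0.015],[[0,-0.001,-0.12],[0,0,0],0.015],[[0,-0.001,-0.15],[0,0,0],0.015],[[0,-0.001,-0.15],[0,0,0],0.015],[[0,-0.001,-0.15],[0,0,0],0.015]]'; python3 - <<'E'
from h import *
print(now()[0],get_obs()['grip_width'])
F=np.array([571,45.5,107]); 
go([390,-140,340],-nS,[0,-1,0]); go(F+nS*(125+50),-nS,[0,-1,0])
E
```

```text
time: 9.63
tool_pos: [485.8, -322.0, 450.8]
tcp_rot: [3.137, -0.001, 0.19]
contact_force: [0.5, -0.7, -1.9]
grip_width: 29.7
[ 486.10276618 -322.66166625  291.8322771 ] 29.74912724338174
tcp [ 322.8 -140.   484.1] shift [-0.1256 -0.2094 -0.0344] turn [-0.0373  0.4332  0.1879] rows>= 5.9 t 9.6333
tcp [429.8  45.5 409.7] shift [ 0.0144 -0.3716  0.0395] turn [-0.0373  0.4332  0.1879] rows>= 9.0 t 9.6333
```

```bash
python3 -m pendant '[[[0.0144,-0.3716,0.02],[-0.0373,0.4332,0.1879],0.015],[[0.0144,-0.3716,0.02],[-0.0373,0.4332,0.1879],0.015],[[0.0144,-0.3716,0.02],[-0.0373,0.4332,0.1879],0.015],[[0.0144,-0.3716,0.02],[-0.0373,0.4332,0.1879],0.015],[[0.0144,-0.3716,0.02],[-0.0373,0.4332,0.1879],0.015],[[0.0144,-0.3716,0.02],[-0.0373,0.4332,0.1879],0.015],[[0.0144,-0.3716,0.0395],[-0.0373,0.4332,0.1879],0.015],[[0.0144,-0.3716,0.0395],[-0.0373,0.4332,0.1879],0.015],[[0.0144,-0.3716,0.0395],[-0.0373,0.4332,0.1879],0.015],[[0.0144,-0.3716,0.0395],[-0.0373,0.4332,0.1879],0.015]]'; python3 - <<'E'
from h import *
F=np.array([571,45.5,107]); print(now()[0]); go(F+nS*(125+50),-nS,[0,-1,0])
E
```

```text
time: 10.47
tool_pos: [426.8, 51.5, 405.7]
tcp_rot: [-3.136, -0.426, 0.005]
contact_force: [-1.1, 0.7, -1.8]
grip_width: 30.3
[492.42925707  52.80423835 260.93175957]
tcp [429.8  45.5 409.7] shift [ 0.0044  0.006  -0.0024] turn [-0.008   0.0108  0.0048] rows>= 0.2 t 10.4667
```

```bash
python3 -m pendant '[[[0,0,0],[0,0,0],0.015],[[0,0,0],[0,0,0],0.015],[[0,0,0],[0,0,0],0.015],[[0,0,0],[0,0,0],0.015]]'; python3 - <<'E'
from h import *
import pickle
W=cam('wrist');S=cam('scene'); T=cam('top')
for n,c in dict(wrist=W,scene=S,top=T).items(): pickle.dump(c,open(n+'5.pkl','wb'))
F=np.array([571,45.5,107]); g,R,o=now(); print(g); tip=g+125*R[:,2]; print('tip',tip); go(F+nS*(125+50),-nS,[0,-1,0])
print(proj(W,F),proj(W,tip),proj(S,F),proj(S,tip),proj(T,F),proj(T,tip))
def crop(c,p,w,h,s):
    u,v=[int(x) for x in p]; u=max(u,w);v=max(v,h); print('org',u-w,v-h); return cv2.resize(c['color'][v-h:v+h,u-w:u+w,::-1],None,fx=s*1.0,fy=s*1.0,interpolation=cv2.INTER_CUBIC)
a=np.hstack([crop(W,(proj(W,F)+proj(W,tip))/2,50,75,4),np.vstack([crop(S,(proj(S,F)+proj(S,tip))/2,50,37,4)[:300],crop(T,(proj(T,F)),50,37,4)[:300]])])
b=np.zeros((600,800,3),np.uint8); 
cv2.imwrite('pics/z5.png',np.hstack([a[:592]]))
E
```

```text
time: 10.8
tool_pos: [430.1, 44.1, 408.8]
tcp_rot: [-3.139, -0.433, -0.004]
contact_force: [0.3, -0.3, -1.7]
grip_width: 30.0
[496.73796961  44.62584693 264.58314402]
tip [549.21477325  44.81831406 151.13206189]
tcp [429.8  45.5 409.7] shift [ 0.0002 -0.0011 -0.0008] turn [-0.0015  0.0031 -0.0034] rows>= 0.0 t 10.95
[323.15120948 189.19742835] [323.6555687  203.41557664] [347.74759703 214.13059101] [340.35461212 198.16939372] [328.18223987 177.5875138 ] [328.35637737 181.98554088]
org 273 121
org 294 169
org 278 140Traceback (most recent call last):
  File "<stdin>", line 9, in <module>
    return _nx.concatenate(arrs, 1, dtype=dtype, casting=casting)
           ~~~~~~~~~~~~~~~^^^^^^^^^^^^^^^^^^^^^^^^^^^^^^^^^^^^^^^
ValueError: all the input array dimensions except for the concatenation axis must match exactly, but along dimension 0, the array at index 0 has size 600 and the array at index 1 has size 592
```

```bash
python3 - <<'E'
from h import *
import pickle
W,S,T=[pickle.load(open(n+'5.pkl','rb')) for n in('wrist','scene','top')]
def crop(c,x,y,w,h,s): return cv2.resize(c['color'][y:y+h,x:x+w,::-1],None,fx=s*1.0,fy=s*1.0,interpolation=cv2.INTER_CUBIC)
cv2.imwrite('pics/z5.png',np.hstack([crop(W,273,121,100,150,4),np.vstack([crop(S,314,179,66,50,6),crop(T,295,153,66,50,6)])]))
E
```

```text
(no output)
```

View pics/z5.png

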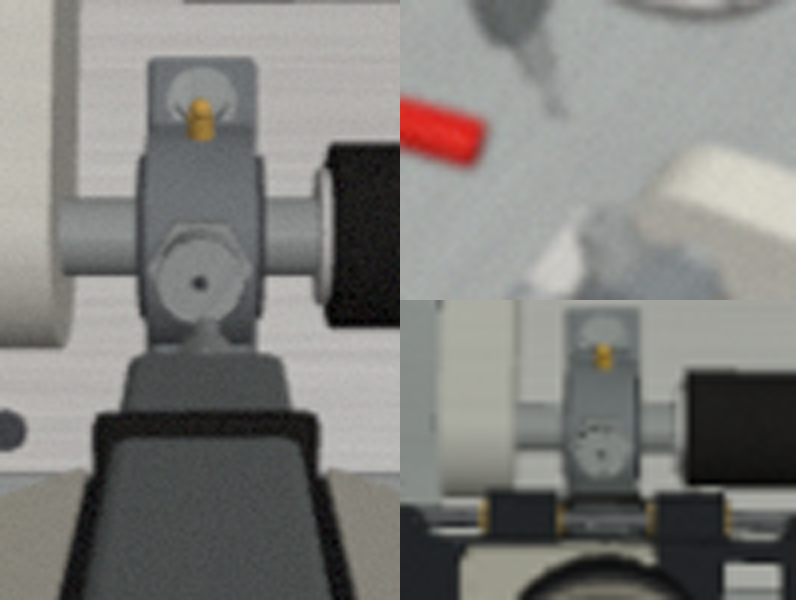

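Wrist crop: the dot is at (322.9,191.5) and the pen's ball end at about (324.8,201.3). Scene crop: ball at (340.7,198.2). Top crop: dot at (328.5,178.8).

```bash
python3 - <<'E'
from h import *
import pickle
W,S,T=[pickle.load(open(n+'5.pkl','rb')) for n in('wrist','scene','top')]
D,r=tri(ray(W,322.9,191.5),ray(T,328.5,178.8)); print('dot tri',D,r)
print('dot at 107: W',plane(W,322.9,191.5,107),'T',plane(T,328.5,178.8,107))
P,r=tri(ray(W,324.8,201.3),ray(S,340.7,198.2)); print('tip',P,r)
g,R,o=now(); print('nominal tip',g+125*R[:,2],'pen dir',N(P-g),'tool z',R[:,2])
E
```

```text
dot tri [573.42460681  45.27437536  79.4457187 ] [0.703052293100793, 0.7030522931008129]
dot at 107: W [568.48686734  45.777017   107.        ] T [567.45857226  44.55616006 107.        ]
tip [550.82724103  43.69160195 152.72806716] [0.12608509823046524, 0.12608509823049735]
nominal tip [549.21477325  44.81831406 151.13206189] pen dir [ 0.43532588 -0.00751907 -0.90024155] tool z [ 0.41981443  0.00153974 -0.90760866]
```

```bash
python3 -m pendant '[[[-0.002,-0.002,0.015],[0,0,-0.003],0.015],[[-0.002,-0.002,0.028],[0,0.002,-0.003],0.015],[[-0.002,-0.002,0.037],[0,0.002,-0.003],0.015],[[-0.002,-0.002,0.037],[0,0.002,-0.003],0.015],[[-0.002,-0.002,0.037],[0,0.002,-0.003],0.015],[[-0.002,-0.002,0.037],[0,0.002,-0.003],0.015]]'; python3 - <<'E'
from h import *
import pickle
W=cam('wrist');S=cam('scene')
for n,c in dict(wrist=W,scene=S).items(): pickle.dump(c,open(n+'6.pkl','wb'))
g,R,o=now(); tip=g+125*R[:,2]; print(g,tip,o['tcp_rot'])
F=np.array([569,45.5,107]); print(proj(W,F),proj(W,tip),proj(S,F),proj(S,tip))
def crop(c,p,w,h,s):
    x,y=[int(v) for v in p-np.array([w,h])/2]; print('org',x,y); return cv2.resize(c['color'][y:y+h,x:x+w,::-1],None,fx=s*1.0,fy=s*1.0,interpolation=cv2.INTER_CUBIC)
cv2.imwrite('pics/z6.png',np.hstack([crop(W,proj(W,F),50,60,8),crop(S,proj(S,F),50,60,8)]))
E
```

```text
time: 11.45
tool_pos: [443.6, 47.4, 375.0]
tcp_rot: [-3.14, -0.436, 0.002]
contact_force: [0.6, 0.7, -0.8]
grip_width: 29.9
[510.73260877  47.9355055  231.08798513] [563.58294815  48.23876009 117.81067203] [-3.13997002e+00 -4.36540703e-01  1.90017365e-03]
[326.7294024  199.35656109] [323.82230912 203.31032953] [347.02170184 213.84376143] [345.75283652 209.25530288]
org 301 169
org 322 183
```

View pics/z6.png

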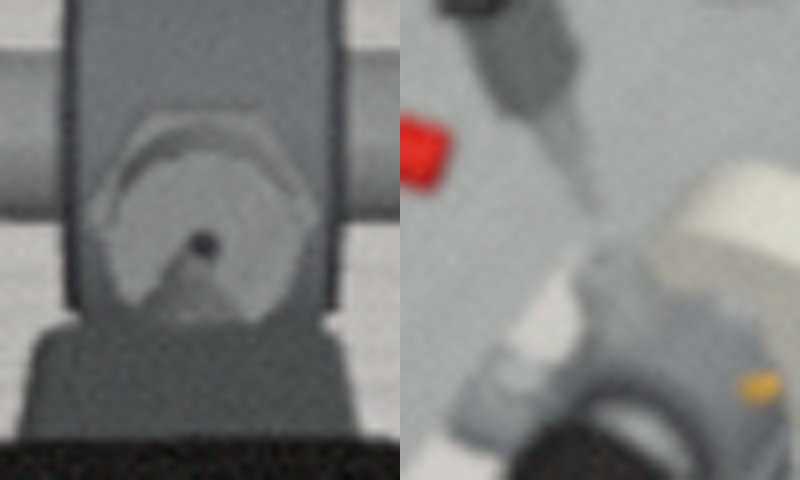

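Wrist crop: dot at (326.4,199.4), pen tip apex at about (324.8,200.8). Scene crop: tip at (346.6,209.9), just above the stud face.

```bash
python3 - <<'E'
from h import *
import pickle
W,S=[pickle.load(open(n+'6.pkl','rb')) for n in('wrist','scene')]
g,R,o=now(); P,r=tri(ray(W,324.8,200.8),ray(S,346.6,209.9)); print('tip tri',P,r); 
tip=g+125*R[:,2]; z=R[:,2]
def onpl(c,u,v,q):
    O,d=ray(c,u,v); return O+d*np.dot(q-O,z)/np.dot(d,z)
t=onpl(W,324.8,200.8,tip); print('tip on nominal plane',t)
for h in (8,10,12,14):
    D=onpl(W,326.4,199.4,tip+z*h); print(h,D,'shift tool',R.T@(D-t))
go(g,-nS,[0,-1,0])
E
```

```text
tip tri [566.12753043  47.44385442 117.49032782] [0.18775837942542573, 0.1877583794253172]
tip on nominal plane [565.75884715  47.34428106 118.82345864]
8 [568.28775248  45.83787545 111.17141168] shift tool [-0.94619423  1.52419133  8.        ]
10 [568.61740889  45.8266363  109.11821189] shift tool [-1.51558048  1.53930215 10.        ]
12 [568.9470653   45.81539715 107.0650121 ] shift tool [-2.08496673  1.55441298 12.        ]
14 [569.2767217   45.80415799 105.01181231] shift tool [-2.65435298  1.5695238  14.        ]
tcp [443.5  47.9 375.2] shift [ 0.     -0.0004  0.    ] turn [-0.0024 -0.0002  0.0017] rows>= 0.0 t 11.55
```

```bash
python3 -m pendant '[[[-0.002,0.0015,0.004],[-0.002,0,0.002],0.015],[[-0.002,0.0015,0.008],[-0.002,0,0.002],0.015],[[-0.002,0.0015,0.008],[-0.002,0,0.002],0.015],[[-0.002,0.0015,0.008],[-0.002,0,0.002],0.015],[[-0.002,0.0015,0.008],[-0.002,0,0.002],0.015]]'; python3 - <<'E'
from h import *
import pickle
f=[]
for i in range(8):
    W=cam('wrist'); g,R,o=now(); f.append(np.r_[np.array(o['contact_force'])@nS,g,o['contact_force']])
pickle.dump(W,open('wrist7.pkl','wb')); S=cam('scene'); pickle.dump(S,open('scene7.pkl','wb'))
f=np.array(f);print(f.mean(0).round(2),f.std(0).round(2)); tip=g+125*R[:,2]; print('tip',tip,o['tcp_rot'])
F=np.array([569,45.5,107])
def crop(c,p,w,h,s):
    x,y=[int(v) for v in p-np.array([w,h])/2]; print('org',x,y); return cv2.resize(c['color'][y:y+h,x:x+w,::-1],None,fx=s*1.0,fy=s*1.0,interpolation=cv2.INTER_CUBIC)
cv2.imwrite('pics/z7.png',np.hstack([crop(W,proj(W,F),40,50,10),crop(S,proj(S,F),40,50,10)]))
E
```

```text
time: 11.97
tool_pos: [445.1, 46.2, 366.4]
tcp_rot: [-3.141, -0.435, -0.0]
contact_force: [-0.1, -0.7, -1.2]
grip_width: 30.1
[-1.1000e+00  5.1212e+02  4.6250e+01  2.2232e+02 -5.0000e-02  1.6000e-01
 -1.2300e+00] [0.4  0.02 0.01 0.02 0.35 0.16 0.4 ]
tip [564.81479263  46.30792832 108.9552895 ] [-3.14093227e+00 -4.35413571e-01 -2.37841032e-04]
org 304 174
org 327 188
```

View pics/z7.png

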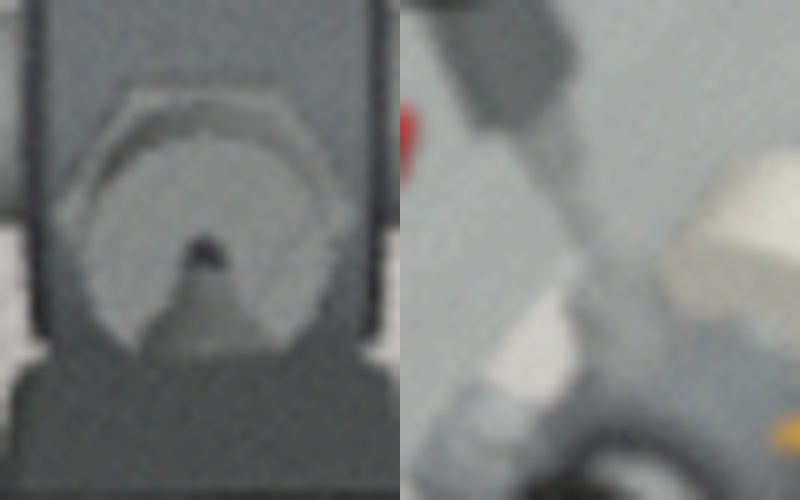

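The tip now lines up with the dot at (324.5,199.2): the apex at about (324.5,200) hides the dot's lower edge. Force baseline along the axis is -1.1 N. Creeping in.

```bash
cat > rd.py <<'E'
from h import *
f=[]
for i in range(8):
    W=cam('wrist'); g,R,o=now(); f.append(np.r_[np.array(o['contact_force'])@nS,g@nS,np.array(o['contact_force'])])
f=np.array(f).mean(0); print('F along n over baseline',round(f[0]+1.1,2),'standoff coord',round(f[1]-125,2),'force',f[2:].round(2),'t',o['time'],'grip',o['grip_width'].round(1))
E
python3 rd.py; python3 -m pendant '[[[-0.0005,0,0.001],[0,0,0],0.015],[[-0.0005,0,0.002],[0,0,0],0.015],[[-0.0005,0,0.002],[0,0,0],0.015],[[-0.0005,0,0.002],[0,0,0],0.015]]'; python3 rd.py;  python3 -m pendant '[[[0,0,0.001],[0,0,0],0.015],[[0,0,0.0015],[0,0,0],0.015],[[0,0,0.0015],[0,0,0],0.015]]'; python3 rd.py
```

```text
time: 13.15
tool_pos: [445.4, 46.1, 364.3]
tcp_rot: [-3.141, -0.435, -0.0]
contact_force: [-0.0, 0.6, -1.0]
grip_width: 29.9
time: 13.8
tool_pos: [446.1, 46.1, 362.9]
tcp_rot: [-3.141, -0.435, -0.0]
contact_force: [-0.0, -0.5, -1.0]
grip_width: 29.9Traceback (most recent call last):
  File "rd.py", line 5, in <module>
    f=np.array(f).mean(0); print('F along n over baseline',round(f[0]+1.1,2),'standoff coord',round(f[1]-125,2),'force',f[2:].round(2),'t',o['time'],'grip',o['grip_width'].round(1))
                                                                                                                                                            ^^^^^^^^^^^^^^^^^^^^^
AttributeError: 'float' object has no attribute 'round'
Traceback (most recent call last):
  File "rd.py", line 5, in <module>
    f=np.array(f).mean(0); print('F along n over baseline',round(f[0]+1.1,2),'standoff coord',round(f[1]-125,2),'force',f[2:].round(2),'t',o['time'],'grip',o['grip_width'].round(1))
                                                                                                                                                            ^^^^^^^^^^^^^^^^^^^^^
AttributeError: 'float' object has no attribute 'round'
Traceback (most recent call last):
  File "rd.py", line 5, in <module>
    f=np.array(f).mean(0); print('F along n over baseline',round(f[0]+1.1,2),'standoff coord',round(f[1]-125,2),'force',f[2:].round(2),'t',o['time'],'grip',o['grip_width'].round(1))
                                                                                                                                                            ^^^^^^^^^^^^^^^^^^^^^
AttributeError: 'float' object has no attribute 'round'
```

No contact so far.

```bash
sed -i "s/o\['grip_width'\].round(1)/o['grip_width']/" rd.py
python3 rd.py; python3 -m pendant '[[[0,0,0.001],[0,0,0],0.015],[[0,0,0.001],[0,0,0],0.015],[[0,0,0.001],[0,0,0],0.015]]'; python3 rd.py
```

```text
F along n over baseline -0.19 standoff coord -143.5 force [-0.08 -0.11 -1.46] t 14.6 grip 29.754946721988755
time: 14.85
tool_pos: [446.5, 46.2, 362.0]
tcp_rot: [-3.141, -0.435, -0.0]
contact_force: [0.8, -0.4, -1.6]
grip_width: 29.7
F along n over baseline -0.05 standoff coord -144.51 force [ 0.04 -0.29 -1.25] t 15.25 grip 29.849057002661183
```

```bash
python3 -m pendant '[[[0,0,0.001],[0,0,0],0.015],[[0,0,0.001],[0,0,0],0.015],[[0,0,0.001],[0,0,0],0.015]]'; python3 rd.py
```

```text
time: 15.5
tool_pos: [446.9, 46.2, 361.1]
tcp_rot: [-3.141, -0.435, -0.0]
contact_force: [0.6, 0.8, -0.9]
grip_width: 29.6
F along n over baseline 0.04 standoff coord -145.51 force [-0.14  0.18 -1.23] t 15.9 grip 30.033920480649712
```

```bash
python3 -m pendant '[[[0,0,0.001],[0,0,0],0.015],[[0,0,0.001],[0,0,0],0.015],[[0,0,0.001],[0,0,0],0.015]]'; python3 rd.py
```

```text
time: 16.15
tool_pos: [447.3, 46.1, 360.2]
tcp_rot: [-3.141, -0.435, -0.0]
contact_force: [-0.5, 0.0, -1.9]
grip_width: 29.9
F along n over baseline 0.13 standoff coord -146.51 force [ 0.07  0.16 -1.04] t 16.55 grip 29.670467570947082
```

```bash
cat >> rd.py <<'E'
im=W['color'][192:207,312:338].mean(2); bg=im<95
ys,xs=np.nonzero(im<np.percentile(im,3)); print('dark',im.min().round(0),'thr',np.percentile(im,3).round(0),'centroid',(xs.mean()+312).round(1),(ys.mean()+192).round(1))
E
python3 -m pendant '[[[0,0,0.001],[0,0,0],0.015],[[0,0,0.001],[0,0,0],0.015],[[0,0,0.001],[0,0,0],0.015]]'; python3 rd.py; python3 - <<'E'
from h import *
W=cam('wrist');print(W['color'][192:210,316:334].mean(2).astype(int))
E
```

```text
time: 16.8
tool_pos: [447.7, 46.2, 359.3]
tcp_rot: [-3.141, -0.435, -0.0]
contact_force: [0.3, 0.5, -1.3]
grip_width: 30.2
F along n over baseline -0.13 standoff coord -147.51 force [ 0.14 -0.11 -1.29] t 17.2 grip 30.355278614532352
dark 77.0 thr 87.0 centroid 322.5 202.5
[[116 134 132 133 132 134 136 134 135 136 133 133 133 132 131 132 130 121]
 [134 131 135 134 131 131 135 134 137 133 133 134 133 130 134 132 133 128]
 [133 133 135 131 129 134 133 134 133 129 131 133 133 131 133 138 138 133]
 [134 132 131 132 139 138 134 133 133 134 133 130 132 134 136 135 136 132]
 [132 131 129 136 136 132 131 137 132 138 131 135 135 133 135 135 133 133]
 [132 132 134 135 132 135 130 135 133 132 132 134 136 136 135 135 133 134]
 [130 132 132 137 130 131 135 135 134 132 134 135 136 133 136 135 131 132]
 [134 132 135 133 135 135 122  96  89 103 123 137 133 136 137 134 131 129]
 [134 135 135 136 136 125 103  78  77  77 102 135 136 133 134 134 127 129]
 [134 135 132 131 130 115  91  88 102 106 106 125 132 134 132 128 133 133]
 [132 132 133 132 129 108  85  95 106 114 111 121 131 132 131 131 129 132]
 [133 131 133 132 121  94  83  95  99 107 112 119 133 131 129 135 137 140]
 [135 135 134 133 117  90  87  89  97 102 105 111 126 131 132 134 134 132]
 [129 135 125 110  92  82  87  92  94 100 101 107 113 123 133 136 136 137]
 [132 124 111  84  75  87  85  93  98 100 104 106 108 112 125 134 138 139]
 [133 116  86  78  83  85  91  92 103 101 102 104 101 107 113 125 138 135]
 [128 111  81  81  83  86  92 100 110 106 100 103 103 103 106 117 136 138]
 [ 91  80  74  75  81  86  88  93  95  92  89  90  88  91  88  90 102  99]]
```

```bash
python3 -m pendant '[[[-0.0003,0,0.001],[0,0,0],0.015],[[-0.0003,0,0.001],[0,0,0],0.015],[[-0.0003,0,0.001],[0,0,0],0.015]]'; python3 rd.py; python3 -m pendant '[[[-0.0003,0,0.001],[0,0,0],0.015],[[-0.0003,0,0.001],[0,0,0],0.015],[[-0.0003,0,0.001],[0,0,0],0.015]]'; python3 rd.py
```

```text
time: 17.5
tool_pos: [448.0, 46.2, 358.5]
tcp_rot: [-3.141, -0.436, -0.0]
contact_force: [-0.5, 0.2, 0.5]
grip_width: 29.9
F along n over baseline 1.85 standoff coord -148.41 force [-0.37  0.15  0.65] t 17.9 grip 30.149236620187022
dark 77.0 thr 87.0 centroid 322.1 202.9
time: 18.15
tool_pos: [448.1, 46.1, 357.4]
tcp_rot: [-3.141, -0.436, -0.0]
contact_force: [-0.5, 0.1, 1.5]
grip_width: 30.3
F along n over baseline 2.76 standoff coord -149.45 force [-0.03  0.08  1.82] t 18.55 grip 29.90150394488538
dark 73.0 thr 87.0 centroid 322.3 202.8
```

Contact: 1.85 N, then 2.76 N after another millimetre, which fits the spring (about 0.7 N/mm). I'll check the alignment before pressing to half.

```bash
python3 - <<'E'
from h import *
W=cam('wrist');S=cam('scene');g,R,o=now();print(g+125*R[:,2], proj(W,g+123*R[:,2]))
def crop(c,x,y,w,h,s): return cv2.resize(c['color'][y:y+h,x:x+w,::-1],None,fx=s*1.0,fy=s*1.0,interpolation=cv2.INTER_CUBIC)
cv2.imwrite('pics/z8.png',np.hstack([crop(W,304,180,40,40,12),crop(S,337,200,26,40,12)]))
E
```

```text
[567.92846503  46.31661546  99.91285558] [323.97081342 204.05465891]
```

View pics/z8.png

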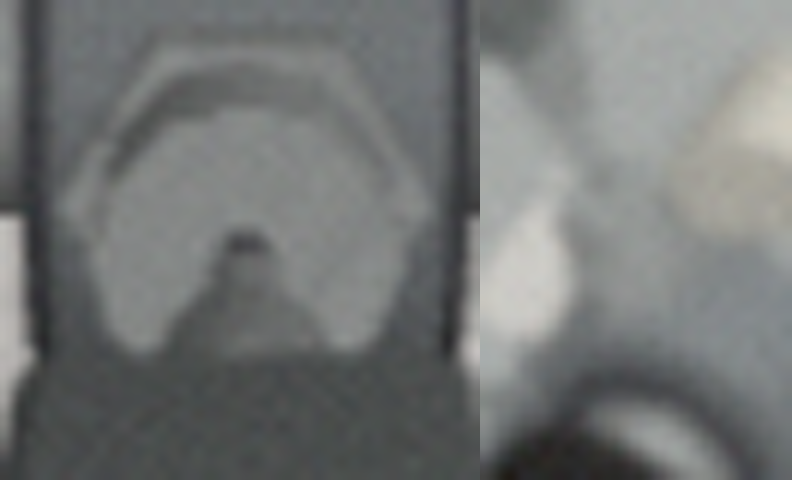

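The tip covers the dot's lower part: dot centre about (246,252) in the crop, ball apex at (247,252). Allowing for the ball's radius, the contact point is about 1.2 mm too far toward tool -x. I'll lift off, shift +1.2 mm and set the tip down again.

```bash
python3 -m pendant '[[[0,0,-0.003],[0,0,0],0.015],[[0,0,-0.0035],[0,0,0],0.015],[[0.0012,0,-0.0035],[0,0,0],0.015],[[0.0012,0,-0.0035],[0,0,0],0.015],[[0.0012,0,-0.0015],[0,0,0],0.015],[[0.0012,0,0],[0,0,0],0.015],[[0.0012,0,0.001],[0,0,0],0.015],[[0.0012,0,0.002],[0,0,0],0.015],[[0.0012,0,0.002],[0,0,0],0.015],[[0.0012,0,0.002],[0,0,0],0.015]]'; python3 rd.py; python3 - <<'E'
from h import *
W=cam('wrist');S=cam('scene');T=cam('top');g,R,o=now();print(g,o['tcp_rot'])
def crop(c,x,y,w,h,s): return cv2.resize(c['color'][y:y+h,x:x+w,::-1],None,fx=s*1.0,fy=s*1.0,interpolation=cv2.INTER_CUBIC)
cv2.imwrite('pics/z9.png',np.hstack([crop(W,304,180,40,40,12),crop(S,290,150,80,120,4)]))
E
```

```text
time: 19.48
tool_pos: [450.0, 46.2, 356.0]
tcp_rot: [-3.141, -0.435, -0.0]
contact_force: [-1.5, 0.2, 2.1]
grip_width: 29.6
F along n over baseline 3.78 standoff coord -151.44 force [-1.73 -0.04  2.15] t 19.8833 grip 29.7298874436017
dark 79.0 thr 89.0 centroid 317.7 199.2
[517.00888501  46.257264   211.84871722] [-3.14094350e+00 -4.35322196e-01 -1.77743386e-04]
```

View pics/z9.png

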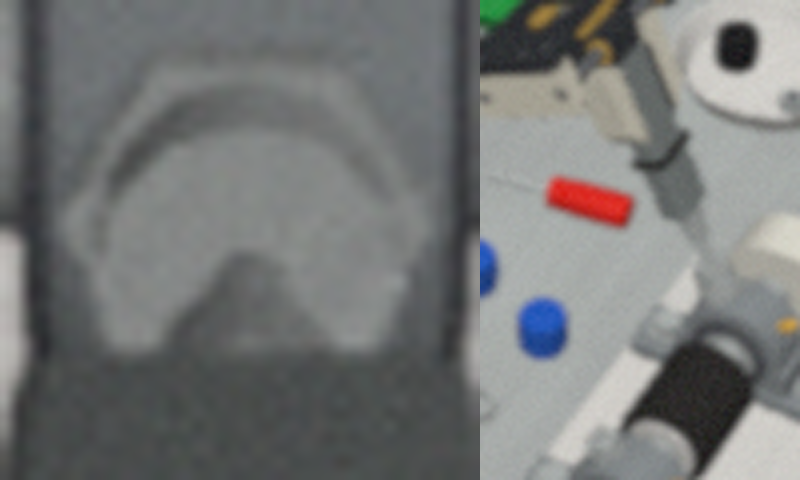

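```bash
python3 rd.py; python3 - <<'E'
from h import *
W=np.mean([cam('wrist')['color'][196:210,315:335].mean(2) for _ in range(6)],0);print(W.astype(int))
E
```

```text
F along n over baseline 3.93 standoff coord -151.5 force [-2.11  0.31  2.14] t 20.4333 grip 30.081901858542416
dark 79.0 thr 90.0 centroid 317.3 198.7
[[133 135 133 134 132 133 134 134 133 133 134 133 134 133 132 135 137 135
  135 131]
 [135 132 133 132 133 134 134 133 134 134 131 133 134 132 134 137 135 136
  134 132]
 [134 133 132 132 134 134 135 134 134 132 134 134 134 133 136 136 134 135
  134 134]
 [133 133 133 134 134 136 134 134 133 133 134 132 133 136 137 136 134 134
  134 131]
 [132 132 134 134 133 134 134 135 132 133 131 133 133 137 135 133 135 133
  132 129]
 [133 132 134 135 132 134 132 123 104  99 109 122 135 136 134 134 133 131
  130 130]
 [132 133 135 133 133 133 125 106  95  99 110 109 118 134 135 132 133 131
  131 134]
 [132 134 134 133 134 129 109  90  92 102 108 109 118 133 135 132 132 130
  132 135]
 [134 134 132 134 133 119  92  84  92  97 102 103 113 127 134 131 130 132
  135 138]
 [135 134 133 127 110  89  84  87  93  95 100 104 107 114 124 129 129 134
  136 136]
 [135 133 128 108  86  79  84  91  94  96 102 103 106 108 113 124 132 138
  137 138]
 [133 132 120  91  76  81  87  92  94  98 101 104 104 105 107 113 127 137
  140 138]
 [133 127 108  79  79  84  88  92 101 109 105 102 104 107 105 105 118 135
  138 135]
 [102  94  82  76  76  81  84  89  91  93  93  92  87  89  86  86  93 102
  101  99]]
```

Tip columns are centred on 324.4 and the dot is at 324.5. The apex row plus the ball's radius gives about 202.8, the same as the dot's row. The depth is about 3.6 mm, so I'll push 0.3 mm more, check and hand in.

```bash
python3 -m pendant '[[[0,0,0.0003],[0,0,0],0.015],[[0,0,0.0003],[0,0,0],0.015],[[0,0,0.0003],[0,0,0],0.015],[[0,0,0.0003],[0,0,0],0.015]]'; python3 rd.py; python3 -c "
from h import *
g,R,o=now();print('tilt err deg',np.degrees(np.arccos(-R[:,2]@nS)),np.abs(o['dq']).max())
from plant import close_job;print(close_job())"
```

```text
time: 21.07
tool_pos: [450.1, 46.2, 355.7]
tcp_rot: [-3.141, -0.435, -0.0]
contact_force: [-2.3, 0.9, 1.6]
grip_width: 29.8
F along n over baseline 3.91 standoff coord -151.8 force [-1.89  0.34  2.22] t 21.4667 grip 30.050435428612733
dark 76.0 thr 88.0 centroid 318.4 199.9
tilt err deg 0.06398777697890973 0.0019181241447312931
the job is handed in; nothing more can be done
None
```

The job is handed in at about 21.5 s, with the arm still holding the pen pressed on the stud. The cap is off the stud and standing in the empty -x half of the aluminium dish, confirmed in the top and scene views. The pen was then drawn straight up out of its holster and set on the stud's face.

Last checks before handing in:
- **Press force:** it read about 3.9 N along the stud axis, so the tip is pushed in about 3.6 to 4.0 mm of its 8 mm. My last 0.3 mm push did not raise the reading, which is within sensor noise.
- **Squareness:** the tool axis is 0.06° off the nominal 25° lean. That lean comes from the task text, because I did not measure the face itself. An early rough estimate put the pen within about 1° of the tool axis.
- **Centring:** at first contact the tip sat about 1.2 mm off the dot, so I lifted it, shifted it and set it down again. The wrist view then puts it on the dot to within about 0.5 mm. The tip now hides the dot, so this is inferred from the tip's outline and the face's rim.

One disagreement remains: contact came about 3.5 to 4 mm deeper than the 107 mm face height implied. The first camera estimates of the cap height were 101 to 106 mm, so I relied on the force reading for the final depth.

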